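# Lock the sprung bayonet plug into the filter pot and hold it

## Task

Slide the filter pot along its rail, by its upright post, out from under the cover all the way to the end stop at the other mark. Then take the bayonet plug from its stand, push it into the pot's mouth with its lugs through the two slots, and twist it clockwise (seen from above) to the stop, about a quarter turn. Finish while still gripping the plug and pressing it fully home against the spring, collar flat on the pot's rim: do not let go, and leave the pot at its end stop and the other things on the table where they are.

Things in the scene. Friction and masses are not known exactly. Their poses are not given: they have to be found in the camera images.
- slide_base: Fixed grey slide base, plate 110 x 300 x 10 mm on the table, two steel rails along its y; origin mid underside, -x side faces the robot (yaw within 0.2 rad). Dark mark lines on the near rail at y = +75 mm (parking) and y = -75 mm (working); an end stop at each end.
- cover (a point): Centre of the underside of the fixed steel cover plate, 84 mm above the table, over the parking mark; it shuts off the parked pot's mouth. Plate 112 mm along the base's x, 92 mm along y, 4 mm thick, on a bracket at its +x edge. Axes as slide_base.
- carriage (a joint): Position of the dark carriage with the steel pot along the rail, m: 0 = parked, centred at base y = +75 mm under the cover; grows as it slides along the base's -y; 0.15 = against the end stop, centred at the working mark. Starts at 0 to 0.02. Friction about 6 N, no spring; it cannot lift or turn.
- post_grip (a point): Carriage's upright post: a point on the axis of its black cylindrical grip, 18 mm diameter, from 70 to 110 mm above the table (this point at 92 mm), 90 mm from the pot's axis toward the base's -x. A 10 mm rod carries it. Axes as slide_base.
- pot_mouth (a point): Centre of the pot's mouth on the top of its rim, 76 mm above the table; steel pot 68 mm in diameter, dark rim, moves with the carriage. x runs through the two opposite slots (+45 deg about vertical from slide_base x), z up. Bore 36 mm; slots 18 mm wide, open out to the pot's edge, rim 8 mm thick. Below the rim lugs turn only clockwise from above, from the slots to a stop at 85 deg.
- plunger (a joint): Travel of the spring plate in the pot, m: 0 = up; it meets the plug's nose when the collar is 12 mm above the rim; about 0.012 = plug fully home, collar on the rim. Spring 4.8 N at 0, 12 N at 0.012. Let go, a twisted plug is lifted about 5 mm by it, until its lugs meet the rim's underside.
- plug: Loose bayonet plug, about 0.12 kg, upright in the stand with its collar on the stand's rim; origin on its axis at the collar's underside, z up. Black collar 60 mm diameter, z 0 to 6 mm; on it a black grip bar 50 mm along x, 16 mm thick along y, up to z = 40 mm. Steel shaft below, 32 mm diameter to z = -22 mm, then tapering to 18 mm at the nose, z = -34 mm. Same after a half turn.
- plug_lugs (a point): Point on the plug's axis at the mid height of its two steel lugs (16.5 mm below the collar's underside). The lugs point along the plug's +x and -x, parallel to the grip bar, and reach 24 mm from the axis; 10 mm wide, 7 mm high.
- stand: Fixed grey square stand, an open-topped box 66 x 66 mm outside, 54 x 54 mm inside, 45 mm high, on a 90 x 66 x 5 mm foot; origin at the centre of its underside; holds the plug at the start.
- measuring_cup: Loose clear measuring cup, 74 x 98 x 89 mm, origin under its centre; leave alone.
- brown_bottle: Loose small brown dropper bottle with a ribbed cap, 30 mm diameter, 78 mm high, origin under its centre; leave alone.
- strip_box: Loose flat carton, 59 x 98 x 32 mm, origin under its centre; leave alone.
Mind the look-alikes: they are no part of the job. What is shaped like the plug but pink or purple is not meant.

How it is judged:
By the outcome, as a careful person would: the job done as asked, in the order asked, and still so for the second after the job is handed in, while the arm keeps its last pose, push and grip.
It also fails if it takes over 53 s, if anything falls off the work surface, if the arm or the gripper's body presses on something with over 40 N, if the wrist force passes 120 N, or if a joint passes its speed limit or range.

## Robot

A 6-joint arm with a two-finger parallel gripper is mounted at the origin on the work surface; the furniture and walls round the work are solid. World frame = base frame: x ahead of the robot, y to its left, z up, the work surface at z = 0. Lengths are in m, angles in degrees, forces in N, time in s.
With the tool pointing down it reaches from about 0.375 to 0.9 m from the base axis. Payload 3.1 kg.
Tool frame: the origin (TCP) lies at the very end of the fingers, on their centre line; the grasp point (between the pads) lies bot.hold_point_z behind it (bot.hold_point_z is the distance from the TCP to the grasp point, in m); z points along the fingers, y is the line along which they close (so a half turn about z gives the same grasp; the last joint's range is limited). The gripper opens to 87 mm and grips with 3 to 60 N. Pads are 19 mm wide; open, the fingers measure 117 mm over their backs; the gripper's body (75 mm by 190 mm) begins 51 mm behind the grasp point.
Start: joints at [-79.211, 30.224, 82.088, -0, 67.689, -10.227], TCP at [0.224, -0.583, 0.191] pointing down, gripper open.
Joint ranges: [-176.69, 176.69], [-43.24, 126.21], [12.49, 139.97], [-82, 262], [0, 151.66], [-163.58, 163.58]. Speed limits (degrees/s): [159.86, 159.86, 180, 180, 180, 180].

## Interface

Orientations are given as a 3x3 rotation matrix whose columns are the frame's x, y, z axes.
In Python, from rig import bot gives the robot as it stands.
- The arm moves only by the tool apply_moves, never from a script. Its argument "plan" is one flat list of numbers, 4 for each row, row after row: the shift along the world's x, y, z normalised to -1 to 1, where 1 is 0.05 m, then the turn about the world's z normalised to -1 to 1, where 1 is 10 degrees. A call has 1 to 12 rows; each row shifts and turns the commanded pose from where the row before left it; what a row does not reach is not made up. A row lasts 1/8 s, in which the tool goes at most 62.5 mm and 10.7 degrees, less where a joint would pass 70% of its speed; a pose out of reach is approached as far as the arm can. A call with a number of a shift or a turn outside -1 to 1 is refused whole. A call with a gripper value outside its range is refused whole. "grip" is the closure, from -1 (fully open) to 1 (shut), so that 0 is half open, set as the call begins (left out, the last holds). The fingers move at their own pace and stop on an object; the grip force is fixed at half the most. Time passes only in rows, so rows that do not move let the fingers close. It gives the time, the measured TCP pose, the force, the opening and the grip force at its end, in the units of the state.
- bot.read_state(): the state, without advancing time (a new reading comes with each control period).
- bot.capture(name): name is "side" or "top"; returns (picture, depth): 384x512x3 uint8, red, green, blue; 384x512 float32, m along the optical axis (not along the pixel's ray), 0 where there is no reading.
- bot.camera_info(name): a dict with "vertical_fov" (degrees; the focal length in pixels is half the picture's height over the tangent of half this angle, whatever the lens; pixels are square), "cx", "cy" (the principal point, pixels), "rvec" (rotation vector, rad) and "tvec" (3), from world to camera coordinates, as OpenCV has them. Camera axes: x right, y down, z forward; pixel columns grow to the right and rows downward; lengths in m; the calibration is good to about 2 mm. A picture is of the moment at which its call begins. camera_info takes no time and is no camera call.
- bot.hand_in(): hands the job in; it is judged then, once.
Trained networks look in the newest picture that a camera, given by its name, has taken for a name from the list of things; names that differ only in an ending like _2 or _b are one class to them, and where a whole thing is asked for, a point or a joint stands for the part that bears it (a point fixed in the world has none). Each returns a list of dicts, best first, with "p" (0 to 1); they miss things now and then, are a little off and sometimes report something else, mostly with a low value. They report only what shows in the picture. A call takes as long as a camera call. They do not tell look-alikes from the thing itself.
- bot.outline_of(camera, target): "mask" (384x512 bool, what is visible of it) and "xy" ([column, row] as shares, 0 to 1, of the picture: columns of its width, rows of its height, amid what is visible of it).
- bot.pinpoint(camera, target): "xy" ([column, row] as shares, 0 to 1, of the picture: columns of its width, rows of its height: a listed point, or the origin of a listed thing).
The state is a dict: "time_s": time; "joint_positions": joint angles; "qvel": joint speeds; "tau": joint torques, N m; "position": TCP position; "tcp_rot": TCP orientation; "force": force on the tool from outside, world axes, zero at the start; "moment": the same for the moment, N m; "opening": opening from 0.0 (shut) to 1.0 (fully open); "grasp_force": force on a finger pad.
Only numpy, scipy, OpenCV 4.12 (cv2) and the standard library are available. Lean on these libraries where they do the work, as an engineer would, in place of code of your own. Each camera call takes 0.05 s, during which the arm holds its last target. There are 200 camera calls.

## Working session

There is one attempt and no reset: what is moved stays moved. The work goes in short steps, Python scripts to look and compute and a tool call to move; the robot and the scene stay as the last step left them, time stands still between calls to the robot, and variables do not carry over. Pictures are saved under pics/ and viewed, at most 10 in all, crops included, and the job is handed in when it is done.

Besides the shell and the picture viewer there is one more tool, called after ">>>" as name(argument=value, ...), one argument or row to a line, values as JSON. apply_moves: Moves the arm, as the interface text tells. Its arguments: {"type":"object","properties":{"plan":{"type":"array","items":{"type":"number"}},"grip":{"type":"number"}},"required":["plan"]}

```bash
ls; mkdir -p pics; cat > h.py <<'E'
import numpy as np, cv2
from rig import bot
def cam(n):
    c=bot.camera_info(n); R=cv2.Rodrigues(np.array(c['rvec'],float))[0]; t=np.array(c['tvec'],float).ravel()
    return 192/np.tan(np.radians(c['vertical_fov'])/2),c['cx'],c['cy'],R,t
def ray(n,u,v):
    f,cx,cy,R,t=cam(n); d=R.T@np.array([(u-cx)/f,(v-cy)/f,1]); return -R.T@t,d
def atz(n,u,v,z):
    o,d=ray(n,u,v); return o+d*(z-o[2])/d[2]
def cloud(n,depth):
    f,cx,cy,R,t=cam(n); v,u=np.mgrid[:384,:512]
    P=np.stack([(u-cx)/f*depth,(v-cy)/f*depth,depth],-1); return (P-t)@R
def proj(n,p):
    f,cx,cy,R,t=cam(n); q=R@np.array(p)+t; return f*q[0]/q[2]+cx,f*q[1]/q[2]+cy
E
python3 - <<'E'
from h import *
print(bot.hold_point_z, bot.read_state())
for n in('top','side'):
    im,d=bot.capture(n); cv2.imwrite(f'pics/{n}0.png',cv2.resize(im[...,::-1],(800,600))); np.save(n,d)
    print(n,bot.camera_info(n),ray(n,256,192))
    for t,z in [('slide_base',0),('cover',.084),('post_grip',.092),('pot_mouth',.076),('plug',.05),('plug_lugs',.033),('stand',0)]:
        for r in bot.pinpoint(n,t)[:3]:
            u,v=r['xy'][0]*512,r['xy'][1]*384; print(t,round(r['p'],2),(round(u),round(v)),atz(n,u,v,z).round(4))
E
```

```text
pics
0.0187 {'time_s': 0.0, 'joint_positions': array([-7.92130043e+01,  3.02801742e+01,  8.21577120e+01,  1.24219002e-04,
        6.76882332e+01, -1.02289525e+01]), 'qvel': array([ 0.0004145 ,  0.0142467 , -0.10296075,  0.14013609, -0.00125323,
       -0.00041494]), 'tau': array([ 1.14315571e-03, -4.40041852e+01, -1.76590669e+01,  6.34805532e-02,
        5.80442918e-02, -1.44177684e-04]), 'position': array([ 0.22399942, -0.58261151,  0.1896514 ]), 'tcp_rot': array([[ 9.33481015e-01,  3.58626583e-01, -4.10001805e-04],
       [ 3.58626602e-01, -9.33478593e-01,  2.16267487e-03],
       [ 3.92864791e-04, -2.16585349e-03, -9.99997577e-01]]), 'force': array([ 0.1362576 , -0.58593693,  0.07388324]), 'moment': array([0.01341248, 0.0131374 , 0.03846065]), 'grasp_force': 0.0, 'opening': 1.000035736968525}
top {'vertical_fov': 42.87523107219841, 'cx': 251.68586391535447, 'cy': 186.7522577851062, 'rvec': array([ 2.09609718, -2.13142241,  0.19836976]), 'tvec': array([-0.02305926,  0.50461818,  1.37560913])} (array([ 0.22570302, -0.04260587,  1.44731289]), array([ 1.84718712e-01, -8.33121779e-04, 
[... 791 characters left out ...]
807903]), 'tvec': array([-0.47511044,  0.08916512,  1.03926912])} (array([ 0.3622417 , -0.81257228,  0.72268105]), array([ 0.10505163,  0.77013515, -0.62920535]))
slide_base 0.94 (290, 183) [0.5951 0.1012 0.    ]
cover 0.96 (285, 151) [0.5852 0.1581 0.084 ]
cover 0.21 (346, 234) [ 0.6569 -0.218   0.084 ]
post_grip 0.88 (257, 153) [0.4959 0.1431 0.092 ]
post_grip 0.24 (285, 148) [0.5861 0.1604 0.092 ]
plug 0.97 (272, 238) [ 0.4879 -0.1741  0.05  ]
plug 0.96 (223, 237) [ 0.369  -0.1537  0.05  ]
plug 0.93 (236, 262) [ 0.3946 -0.2366  0.05  ]
plug_lugs 0.85 (221, 239) [ 0.3635 -0.1426  0.033 ]
plug_lugs 0.83 (275, 240) [ 0.4973 -0.1656  0.033 ]
plug_lugs 0.78 (237, 267) [ 0.3963 -0.2382  0.033 ]
```

View pics/top0.png

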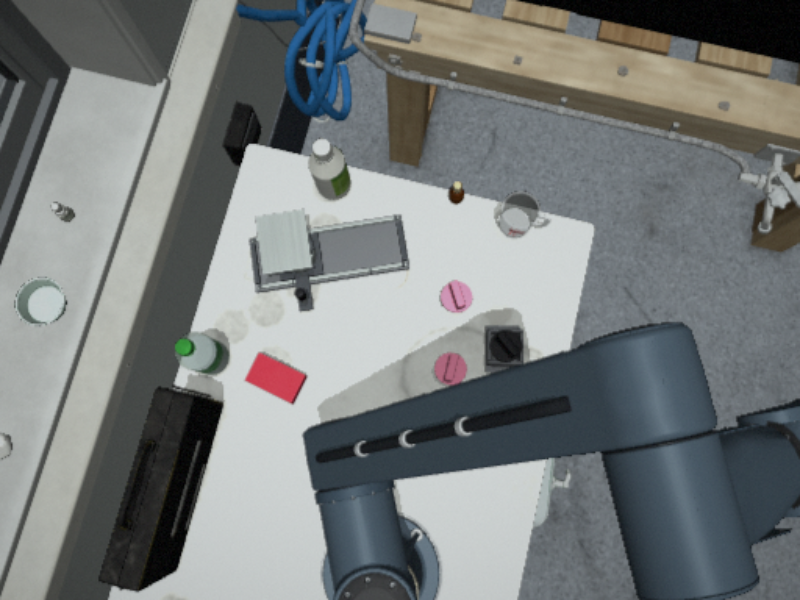

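View pics/side0.png

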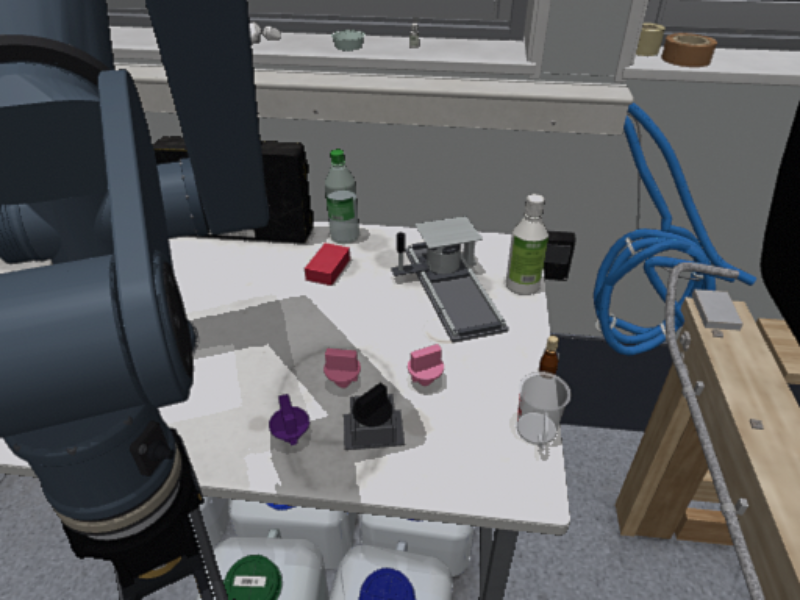

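```bash
python3 - <<'E'
from h import *
def rect(P):
    r=cv2.minAreaRect(P[:,:2].astype(np.float32)); return np.round(r[0],4),np.round(r[1],4),round(r[2],2),len(P)
def tri(a,b):
    A=[];B=[]
    for n,(u,v) in (('top',a),('side',b)):
        o,d=ray(n,u,v); d/=np.linalg.norm(d); M=np.eye(3)-np.outer(d,d); A.append(M);B.append(M@o)
    return np.linalg.lstsq(np.vstack(A),np.hstack(B),rcond=None)[0].round(4)
for n in('top','side'):
    C=cloud(n,np.load(n+'.npy')); 
    def sel(x0,x1,y0,y1,z0,z1):
        m=(C[...,0]>x0)&(C[...,0]<x1)&(C[...,1]>y0)&(C[...,1]<y1)&(C[...,2]>z0)&(C[...,2]<z1); return C[m]
    P=sel(.46,.53,.10,.17,.095,.125); print(n,'post',P.mean(0).round(4),P[:,2].max().round(3),rect(P))
    P=sel(.53,.66,.09,.24,.082,.10); print('cover',P.mean(0).round(4),rect(P))
    P=sel(.5,.7,-.1,.3,.006,.03); print('base',rect(P))
    P=sel(.33,.46,-.3,-.17,.072,.11); print('bar',P.mean(0).round(4),P[:,2].max().round(3),rect(P))
    P=sel(.33,.46,-.3,-.17,.052,.066); print('collar',P.mean(0).round(4),rect(P))
    P=sel(.33,.46,-.3,-.17,.036,.11); print('all',rect(P))
    P=sel(.7,.9,-.3,.5,-.01,.01); print('table z',np.median(P[:,2]))
for t in('post_grip','stand','plug'):
    for n in('top','side'):
        for r in bot.outline_of(n,t)[:3]:
            v,u=np.nonzero(r['mask']); 
            print(t,n,round(r['p'],2),len(u),u.min(),u.max(),v.min(),v.max())
E
```

```text
top post [0.4943 0.137  0.1092] 0.115 (array([0.4949, 0.1378]), array([0.016 , 0.0157]), 44.1, 38)
cover [0.5952 0.1698 0.0892] (array([0.5967, 0.1679]), array([0.1142, 0.0964]), 7.6, 1191)
base (array([0.6   , 0.0997]), array([0.3986, 0.1999]), 89.98, 2907)
bar [ 0.3999 -0.2347  0.0847] 0.092 (array([ 0.4009, -0.2358]), array([0.0488, 0.0176]), 36.89, 111)
collar [ 0.3993 -0.2323  0.0549] (array([ 0.4  , -0.237]), array([0.0609, 0.0579]), 71.33, 124)
all (array([ 0.4008, -0.2352]), array([0.0647, 0.0664]), 87.02, 497)
table z 0.0011838902466074141
side post [0.4926 0.1335 0.1048] 0.112 (array([0.4924, 0.1358]), array([0.0155, 0.0149]), 37.65, 36)
cover [0.5927 0.1671 0.0876] (array([0.5939, 0.1718]), array([0.1148, 0.0976]), 7.4, 591)
base (array([0.6052, 0.0961]), array([0.1798, 0.3081]), 15.93, 1962)
bar [ 0.398  -0.2385  0.0816] 0.087 (array([ 0.3985, -0.2361]), array([0.0501, 0.0177]), 39.33, 178)
collar [ 0.3976 -0.2438  0.0584] (array([ 0.3984, -0.2459]), array([0.0505, 0.0298]), 10.11, 87)
all (array([ 0.3988, -0.2354]), array([0.0673, 0.066 ]), 85.78, 727)
table z -0.0004760145192875255
post_grip top 0.82 440 181 205 149 197
post_grip side 0.96 698 252 299 150 180
stand side 0.69 758 219 258 252 287
stand side 0.49 791 251 299 150 180
plug top 0.88 317 282 301 180 199
plug top 0.8 320 314 333 212 231
plug top 0.68 661 319 351 122 151
plug side 0.93 532 172 197 253 283
plug side 0.79 462 261 283 220 245
plug side 0.74 504 226 250 245 272
```

>>> apply_moves(
  plan=[0.33,0.9,0,-0.085,0.33,0.9,0,-0.085,0.33,0.9,0,-0.085,0.33,0.9,0,-0.085,0.33,0.9,0,-0.085,0.33,0.9,0,-0.085,0.33,0.9,0,-0.085,0.33,0.9,0,-0.085,0.33,0.9,0,-0.085,0.33,0.9,0,-0.085,0.33,0.9,0,-0.085,0.33,0.9,0,-0.085],
  grip=-1,
)

```text
time_s: 2.6
position: [0.4229, -0.042, 0.191]
tcp_rot: [[0.982, 0.187, 0.001], [0.187, -0.982, -0.0], [0.001, 0.001, -1.0]]
force: [0.7, 0.0, -0.1]
opening: 1.001
grasp_force: 0.0
```

>>> apply_moves(
  plan=[0.35,0.9,0,-0.1,0.35,0.9,0,-0.1,0.35,0.9,0,-0.1,0.36,0.87,0,-0.03,0,0,0,0,0,0,-0.6,0,0,0,-0.6,0,0,0,-0.6,0,0,0,-0.46,0,0,0,0,0],
)

```text
time_s: 3.85
position: [0.4908, 0.1341, 0.0763]
tcp_rot: [[0.992, 0.13, -0.005], [0.13, -0.992, -0.0], [-0.005, -0.0, -1.0]]
force: [-0.2, -0.0, 0.9]
opening: 1.0
grasp_force: 0.0
```

>>> apply_moves(
  plan=[0,0,0,0,0,0,0,0,0,0,0,0,0,0,0,0,0,0,0,0,0,0,0,0],
  grip=1,
)

```text
time_s: 4.6
position: [0.4926, 0.1351, 0.0777]
tcp_rot: [[0.991, 0.131, -0.0], [0.131, -0.991, 0.0], [-0.0, -0.0, -1.0]]
force: [-0.2, 0.1, 0.4]
opening: 0.402
grasp_force: 0.0
```

>>> apply_moves(
  plan=[0,0,0,0,0,0,0,0,0,0,0,0,0,0,0,0,0,0,0,0,0,0,0,0],
)

```text
time_s: 5.35
position: [0.4936, 0.1352, 0.0785]
tcp_rot: [[0.991, 0.131, 0.002], [0.131, -0.991, 0.0], [0.002, 0.0, -1.0]]
force: [0.3, 0.5, 5.7]
opening: 0.006
grasp_force: 2.7
```

```bash
python3 - <<'E'
from h import *
for n in('top','side'):
    im,d=bot.capture(n); C=cloud(n,d)
    a=im[110:230,150:290] if n=='top' else im[100:240,210:360]
    cv2.imwrite(f'pics/{n}1.png',cv2.resize(a[...,::-1],None,fx=5 if n=='top' else 4,fy=5 if n=='top' else 4,interpolation=2))
E
```

```text
(no output)
```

View pics/side1.png

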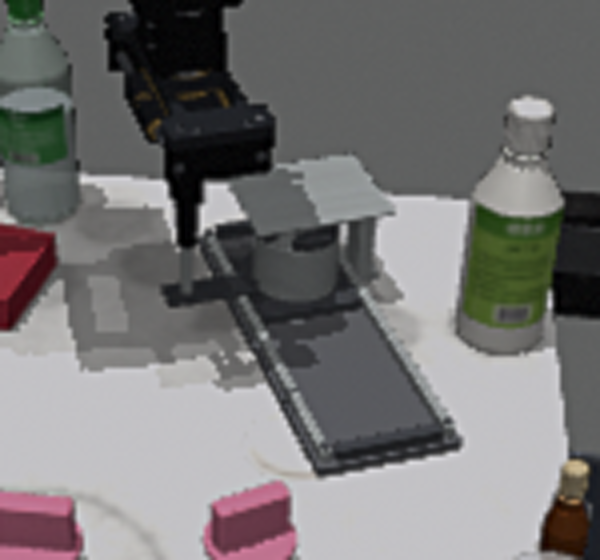

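View pics/top1.png

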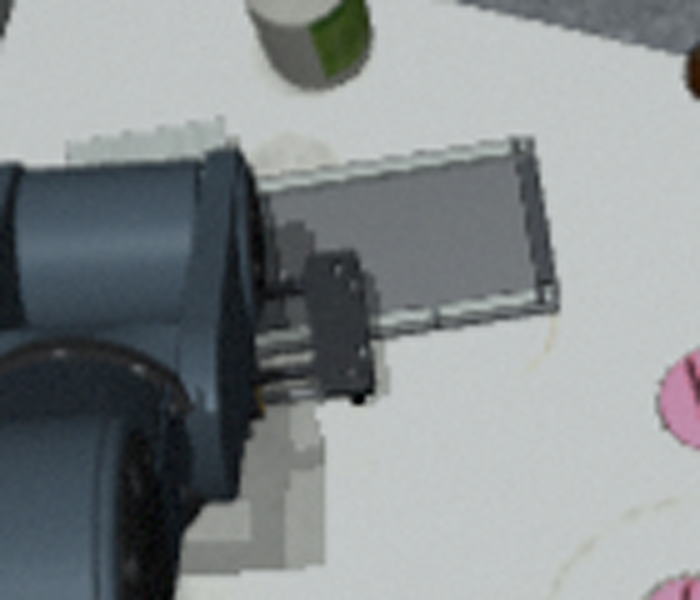

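```bash
python3 - <<'E'
from h import *
s=bot.read_state(); print(s['opening'],s['grasp_force'],s['force'],s['moment'],s['position'])
im,d=bot.capture('side'); C=cloud('side',d)
print(proj('side',s['position']),proj('side',s['position']+np.array([0,0,.1])))
for v in range(144,180,2): print(v,[tuple((C[v,u]*1000).astype(int)) for u in (253,255,257,259,261)])
s=bot.read_state(); print(s['opening'],s['grasp_force'])
E
```

```text
0.005639643717943267 2.7043423950334766 [-0.14977684  0.53717315  5.61549092] [0.15444933 0.11901501 0.01016436] [0.49357978 0.13523864 0.07849644]
(np.float64(256.5422351613387), np.float64(158.676756675368)) (np.float64(256.4717037703817), np.float64(129.7215041694682))
144 [(np.int64(471), np.int64(45), np.int64(187)), (np.int64(477), np.int64(46), np.int64(186)), (np.int64(482), np.int64(46), np.int64(185)), (np.int64(488), np.int64(47), np.int64(184)), (np.int64(493), np.int64(47), np.int64(184))]
146 [(np.int64(471), np.int64(44), np.int64(182)), (np.int64(477), np.int64(47), np.int64(179)), (np.int64(493), np.int64(125), np.int64(129)), (np.int64(500), np.int64(131), np.int64(125)), (np.int64(537), np.int64(332), np.int64(-2))]
148 [(np.int64(483), np.int64(135), np.int64(117)), (np.int64(487), np.int64(124), np.int64(124)), (np.int64(494), np.int64(130), np.int64(119)), (np.int64(500), np.int64(128), np.int64(120)), (np.int64(534), np.int64(315), np.int64(0))]
150 [(np.int64(483), np.int64(136), np.int64(109)), (np.int64(487), np.int64(124), np.int64(117)), (np.int64(493), np
[... 2729 characters left out ...]
p.int64(27)), (np.int64(488), np.int64(131), np.int64(24)), (np.int64(493), np.int64(127), np.int64(26)), (np.int64(499), np.int64(126), np.int64(26)), (np.int64(506), np.int64(127), np.int64(25))]
176 [(np.int64(480), np.int64(123), np.int64(22)), (np.int64(486), np.int64(122), np.int64(22)), (np.int64(497), np.int64(154), np.int64(-1)), (np.int64(503), np.int64(150), np.int64(0)), (np.int64(510), np.int64(151), np.int64(0))]
178 [(np.int64(483), np.int64(144), np.int64(-1)), (np.int64(489), np.int64(140), np.int64(1)), (np.int64(495), np.int64(138), np.int64(2)), (np.int64(502), np.int64(141), np.int64(0)), (np.int64(508), np.int64(138), np.int64(0))]
0.002248273603834404 2.705247658923013
```

>>> apply_moves(
  plan=[0,0,0.3,0,0,0,0.4,0,0,0,0.3,0,0,0,0,0],
)

```text
time_s: 6.0
position: [0.4938, 0.1352, 0.1291]
tcp_rot: [[0.991, 0.131, 0.003], [0.131, -0.991, 0.0], [0.003, 0.0, -1.0]]
force: [0.2, 0.2, -0.0]
opening: 0.007
grasp_force: 0.0
```

```bash
python3 - <<'E'
from h import *
s=bot.read_state(); print(s['opening'],s['grasp_force'],s['force'],s['position'],proj('side',s['position']))
n='side';im,d=bot.capture(n); C=cloud(n,d)
cv2.imwrite('pics/side2.png',cv2.resize(im[110:190,215:315][...,::-1],None,fx=7,fy=7,interpolation=cv2.INTER_NEAREST))
E
```

```text
0.006571295754983665 0.0 [ 0.24042622  0.2010535  -0.03316692] [0.49375065 0.13518315 0.12913168] (np.float64(256.5673278847778), np.float64(144.42759889367395))
```

View pics/side2.png

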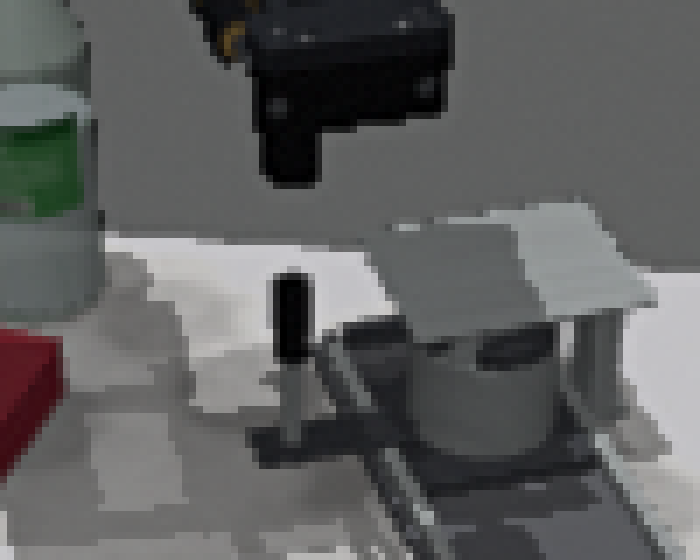

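>>> apply_moves(
  plan=[0,0,0,0,0,0,0,0,0,0,0,0,0,0,0,0,0,0,0,0,0,0,0,0,0,0,0,0,0,0,0,0,0,0,0,0],
  grip=-1,
)

```text
time_s: 7.18
position: [0.4927, 0.1351, 0.1277]
tcp_rot: [[0.991, 0.131, 0.0], [0.131, -0.991, 0.0], [0.0, -0.0, -1.0]]
force: [-0.4, -0.5, -0.2]
opening: 0.939
grasp_force: 0.0
```

```bash
python3 - <<'E'
from h import *
s=bot.read_state(); print(s['opening'],s['position'])
n='side';im,d=bot.capture(n); C=cloud(n,d)
m=(abs(C[...,0]-.5)<.12)&(abs(C[...,1]-.12)<.15)&(C[...,2]>.115)&(C[...,2]<.3)
P=C[m]
for z in np.arange(.115,.3,.01):
    Q=P[(P[:,2]>=z)&(P[:,2]<z+.01)]
    if len(Q): print(round(z,3),len(Q),Q.min(0).round(3),Q.max(0).round(3))
E
```

```text
0.9394755414053708 [0.49265629 0.13512259 0.12765276]
0.155 18 [0.474 0.084 0.159] [0.508 0.182 0.164]
0.165 27 [0.474 0.084 0.166] [0.508 0.182 0.175]
0.175 25 [0.488 0.083 0.175] [0.508 0.089 0.184]
0.185 22 [0.487 0.081 0.185] [0.508 0.087 0.195]
0.195 24 [0.488 0.078 0.195] [0.51  0.086 0.205]
0.205 19 [0.478 0.076 0.206] [0.51  0.185 0.213]
0.215 9 [0.475 0.178 0.215] [0.496 0.185 0.224]
0.225 65 [0.444 0.042 0.226] [0.54  0.214 0.235]
0.235 145 [0.444 0.043 0.235] [0.539 0.215 0.245]
0.245 165 [0.444 0.04  0.245] [0.539 0.213 0.255]
0.255 154 [0.443 0.036 0.255] [0.541 0.219 0.265]
0.265 426 [0.445 0.035 0.265] [0.541 0.227 0.275]
0.275 93 [0.462 0.111 0.275] [0.518 0.183 0.285]
0.285 77 [0.465 0.115 0.285] [0.518 0.177 0.295]
0.295 36 [0.466 0.116 0.295] [0.518 0.164 0.3  ]
```

>>> apply_moves(
  plan=[0,0,-0.4,0,0,0,-0.6,0,0,0,-0.5,0,0,0,-0.14,0,0,0,0,0],
)

```text
time_s: 7.85
position: [0.4927, 0.1351, 0.0456]
tcp_rot: [[0.991, 0.131, -0.0], [0.131, -0.991, 0.0], [-0.0, -0.0, -1.0]]
force: [1.1, -0.4, -0.8]
opening: 0.996
grasp_force: 0.0
```

>>> apply_moves(
  plan=[0,0,0,0,0,0,0,0,0,0,0,0,0,0,0,0,0,0,0,0,0,0,0,0,0,0,0,0,0,0,0,0,0,0,0,0,0,0,0,0],
  grip=1,
)

```text
time_s: 9.1
position: [0.4926, 0.1359, 0.0456]
tcp_rot: [[0.991, 0.13, -0.0], [0.13, -0.991, 0.001], [0.0, -0.001, -1.0]]
force: [-0.7, 5.0, -0.2]
opening: 0.199
grasp_force: 30.0
```

>>> apply_moves(
  plan=[0.026,-0.2,0,0,0.052,-0.397,0,0,0.052,-0.397,0,0,0.052,-0.397,0,0,0.052,-0.397,0,0,0.052,-0.397,0,0,0,0,0,0],
)

```text
time_s: 9.98
position: [0.5087, 0.0239, 0.0456]
tcp_rot: [[0.991, 0.13, 0.003], [0.13, -0.991, -0.002], [0.003, 0.003, -1.0]]
force: [3.2, -5.8, -4.2]
opening: 0.197
grasp_force: 30.0
```

>>> apply_moves(
  plan=[0.022,-0.158,0,0,0.022,-0.158,0,0,0.014,-0.099,0,0,0.014,-0.099,0,0,0,0,0,0],
)

```text
time_s: 10.6
position: [0.5109, 0.0072, 0.0456]
tcp_rot: [[0.992, 0.125, 0.001], [0.125, -0.992, 0.01], [0.003, -0.01, -1.0]]
force: [6.6, 26.5, -2.9]
opening: 0.199
grasp_force: 30.1
```

>>> apply_moves(
  plan=[-0.014,0.1,0,0,0,0,0,0],
)

```text
time_s: 10.85
position: [0.5111, 0.0071, 0.0456]
tcp_rot: [[0.991, 0.131, 0.003], [0.131, -0.991, 0.002], [0.003, -0.001, -1.0]]
force: [5.3, 8.4, -3.9]
opening: 0.199
grasp_force: 30.0
```

>>> apply_moves(
  plan=[0,0,0,0,0,0,0,0,0,0,0,0,0,0,0,0,0,0,0,0,0,0,0,0,0,0,0,0],
  grip=-1,
)

```text
time_s: 11.72
position: [0.5098, 0.0051, 0.0457]
tcp_rot: [[0.991, 0.131, -0.0], [0.131, -0.991, -0.0], [-0.0, 0.0, -1.0]]
force: [0.7, -0.6, 0.4]
opening: 0.91
grasp_force: 0.0
```

>>> apply_moves(
  plan=[0,0,0.5,0,0,0,0.7,0,0,0,0.5,0,-0.36,-0.8,0,0.5,-0.36,-0.8,0,0.5,-0.36,-0.8,0,0.5,-0.36,-0.8,0,0.5,-0.36,-0.8,0,0.5,-0.36,-0.8,0,0.55,0,0,0,0],
)

```text
time_s: 12.98
position: [0.4014, -0.2376, 0.1308]
tcp_rot: [[0.791, 0.612, 0.001], [0.612, -0.791, -0.001], [-0.0, 0.001, -1.0]]
force: [-0.9, -0.0, -0.1]
opening: 0.994
grasp_force: 0.0
```

```bash
python3 - <<'E'
from h import *
print(bot.read_state()['position'])
for n in('top','side'):
    im,d=bot.capture(n); C=cloud(n,d); np.save(n,d)
    if n=='top': cv2.imwrite('pics/top3.png',cv2.resize(im[100:250,160:360][...,::-1],None,fx=4,fy=4,interpolation=2))
    for t,z in [('slide_base',0),('post_grip',.092),('pot_mouth',.076)]:
        for r in bot.pinpoint(n,t)[:2]:
            u,v=r['xy'][0]*512,r['xy'][1]*384; print(n,t,round(r['p'],2),(round(u),round(v)),atz(n,u,v,z).round(4))
    def sel(x0,x1,y0,y1,z0,z1):
        m=(C[...,0]>x0)&(C[...,0]<x1)&(C[...,1]>y0)&(C[...,1]<y1)&(C[...,2]>z0)&(C[...,2]<z1); return C[m]
    P=sel(.54,.66,-.04,.08,.066,.082); print('rim',P.mean(0).round(4),cv2.minEnclosingCircle(P[:,:2].astype(np.float32)),len(P))
    P=sel(.47,.54,-.03,.04,.095,.12); print('post',P.mean(0).round(4),cv2.minAreaRect(P[:,:2].astype(np.float32)),len(P))
    P=sel(.33,.46,-.3,-.17,.072,.1); print('bar',P.mean(0).round(4),cv2.minAreaRect(P[:,:2].astype(np.float32)),len(P))
E
```

```text
[ 0.40140242 -0.23761904  0.13078578]
top slide_base 0.61 (211, 162) [0.5946 0.0922 0.    ]
top pot_mouth 0.84 (233, 151) [0.6051 0.0203 0.076 ]
rim [0.6049 0.0186 0.0758] ((0.6031596660614014, 0.020077653229236603), 0.03472782298922539) 229
post [nan nan nan] ((0.0, 0.0), (0.0, 0.0), 0.0) 0
bar [nan nan nan] ((0.0, 0.0), (0.0, 0.0), 0.0) 0
side slide_base 0.89 (293, 186) [0.6022 0.087  0.    ]
side post_grip 0.93 (270, 179) [0.5131 0.0111 0.092 ]
side pot_mouth 0.58 (274, 178) [0.5294 0.0341 0.076 ]
side pot_mouth 0.56 (298, 179) [0.5949 0.0195 0.076 ]
rim [0.6    0.0163 0.0734] ((0.6008660793304443, 0.019754188135266304), 0.03472289443016052) 230
post [0.5112 0.0038 0.1051] ((0.5118425488471985, 0.008351339027285576), (0.021056536585092545, 0.013975672423839569), 80.556884765625) 43
bar [ 0.398  -0.2385  0.0816] ((0.39823147654533386, -0.23578064143657684), (0.049265943467617035, 0.017190024256706238), 35.86540603637695) 175<stdin>:12: RuntimeWarning: Mean of empty slice.
  ret = um.true_divide(
<stdin>:13: RuntimeWarning: Mean of empty slice.
```

View pics/top3.png

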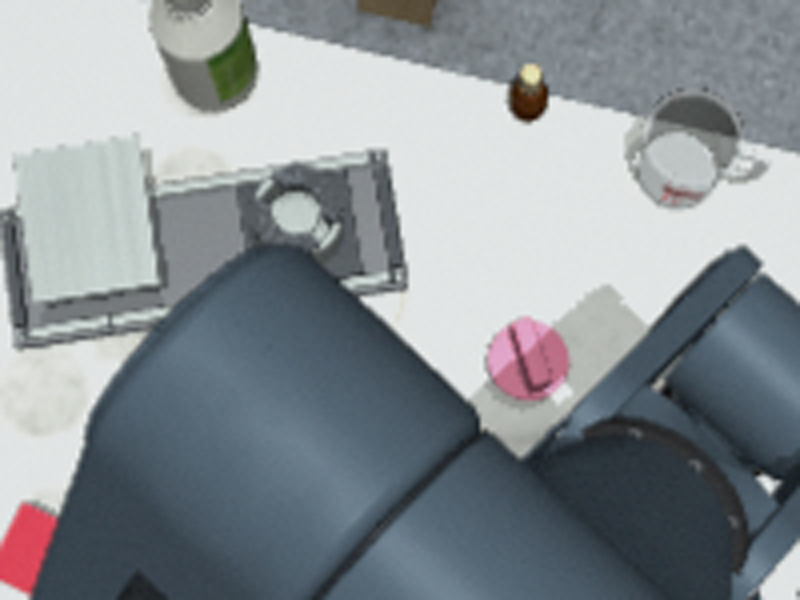

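>>> apply_moves(
  plan=[-0.04,0.03,-0.5,0,0,0,-0.7,0,0,0,-0.6,0,0,0,-0.28,0,0,0,0,0],
)

```text
time_s: 14.0
position: [0.3997, -0.2328, 0.0261]
tcp_rot: [[0.787, 0.616, -0.001], [0.616, -0.787, 0.001], [-0.0, -0.002, -1.0]]
force: [0.4, 0.6, 1.1]
opening: 1.001
grasp_force: 0.0
```

>>> apply_moves(
  plan=[0,0,0,0,0,0,0,0,0,0,0,0,0,0,0,0,0,0,0,0,0,0,0,0,0,0,0,0,0,0,0,0,0,0,0,0,0,0,0,0],
  grip=1,
)

```text
time_s: 15.25
position: [0.4, -0.2335, 0.0266]
tcp_rot: [[0.788, 0.616, 0.0], [0.616, -0.788, -0.0], [0.0, 0.0, -1.0]]
force: [0.6, -0.4, -1.1]
opening: 0.18
grasp_force: 30.0
```

>>> apply_moves(
  plan=[0,0,0.4,0,0,0,0.7,0,0,0,0.7,0,0,0,0.4,0,0.57,0.72,0,0.21,0.57,0.72,0,0.21,0.57,0.72,0,0.21,0.57,0.72,0,0.21,0.57,0.72,0,0.21,0.57,0.72,0,0.21,0.57,0.72,0,0.21,0,0,0,0],
)

```text
time_s: 16.75
position: [0.6006, 0.0213, 0.1361]
tcp_rot: [[0.603, 0.798, 0.001], [0.798, -0.603, 0.001], [0.001, 0.0, -1.0]]
force: [-0.0, -0.8, -1.7]
opening: 0.179
grasp_force: 30.0
```

```bash
python3 - <<'E'
from h import *
s=bot.read_state();p=s['position'];print(p,s['force'],s['moment'])
n='side';im,d=bot.capture(n); C=cloud(n,d)
cv2.imwrite('pics/side4.png',cv2.resize(im[110:220,240:360][...,::-1],None,fx=5,fy=5,interpolation=2))
m=(abs(C[...,0]-p[0])<.05)&(abs(C[...,1]-p[1])<.05)
for a,b in ((.11,.118),(.118,.126),(.126,.134),(.134,.142),(.142,.148),(.148,.154),(.154,.16),(.16,.166),(.07,.08)):
    Q=C[m&(C[...,2]>a)&(C[...,2]<b)]
    if len(Q)>3: print(a,len(Q),Q.min(0).round(4),Q.max(0).round(4),Q.mean(0).round(4))
for t,z in(('plug_lugs',p[2]+.0305-.005-.0225),('pot_mouth',.076),('plug',p[2]+.0305-.006-.004)):
    for r in bot.pinpoint(n,t)[:3]:
        u,v=r['xy'][0]*512,r['xy'][1]*384; print(t,round(r['p'],2),(round(u,1),round(v,1)),atz(n,u,v,z).round(4))
E
```

```text
[0.6005937  0.02129147 0.1361408 ] [-0.01380517 -0.83863356 -1.66992885] [-0.04397854 -0.01474588  0.03692241]
0.118 5 [0.5909 0.0077 0.1202] [0.6013 0.0117 0.126 ] [0.5958 0.01   0.1242]
0.126 12 [0.5831 0.0031 0.127 ] [0.6073 0.0197 0.134 ] [0.5957 0.0072 0.1316]
0.134 32 [0.5824 0.0006 0.134 ] [0.6126 0.0192 0.1415] [0.5939 0.0064 0.139 ]
0.142 8 [0.5891 0.004  0.142 ] [0.6055 0.0081 0.145 ] [0.597  0.0065 0.1433]
0.154 88 [ 0.5686 -0.0108  0.1541] [0.6252 0.0456 0.16  ] [0.5962 0.0071 0.1585]
0.16 61 [ 0.5701 -0.0092  0.16  ] [0.6267 0.0427 0.166 ] [0.5959 0.0106 0.1614]
0.07 186 [ 0.5668 -0.0142  0.0702] [0.6347 0.054  0.0787] [0.6007 0.0174 0.0748]
plug_lugs 0.72 (275.8, 240.6) [ 0.4787 -0.2663  0.1391]
plug_lugs 0.69 (184.1, 272.0) [ 0.2873 -0.3235  0.1391]
plug_lugs 0.66 (270.6, 176.6) [ 0.5057 -0.041   0.1391]
pot_mouth 0.71 (296.7, 180.1) [0.5917 0.0158 0.076 ]
pot_mouth 0.41 (237.8, 275.1) [ 0.3929 -0.2953  0.076 ]
plug 0.71 (184.8, 269.5) [ 0.2907 -0.3323  0.1566]
plug 0.71 (270.1, 235.5) [ 0.466  -0.2667  0.1566]
plug 0.65 (301.5, 155.9) [0.5998 0.0164 0.1566]
```

View pics/side4.png

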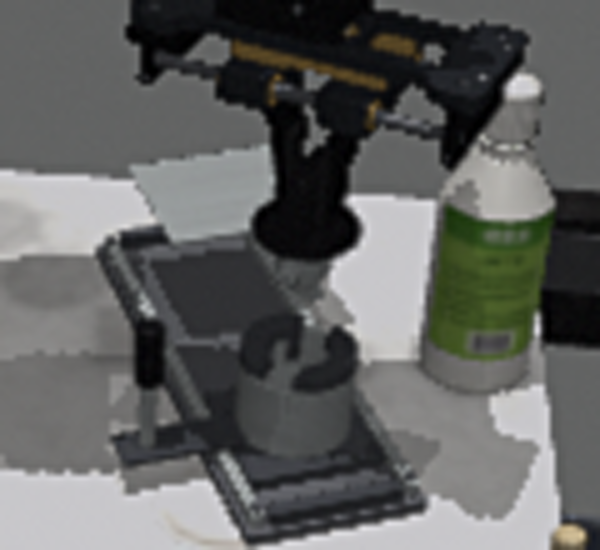

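>>> apply_moves(
  plan=[0.06,0.05,-0.3,0,0,0,-0.4,0,0,0,-0.22,0,0,0,-0.1,0,0,0,0,0],
)

```text
time_s: 17.58
position: [0.6023, 0.021, 0.0853]
tcp_rot: [[0.606, 0.795, -0.001], [0.795, -0.606, 0.0], [-0.0, -0.0, -1.0]]
force: [-0.2, -0.3, -1.0]
opening: 0.182
grasp_force: 30.0
```

```bash
python3 - <<'E'
from h import *
s=bot.read_state();p=s['position'];print(p,s['force'],s['moment'])
n='side';im,d=bot.capture(n); C=cloud(n,d)
cv2.imwrite('pics/side5.png',cv2.resize(im[130:200,260:340][...,::-1],None,fx=8,fy=8,interpolation=2))
m=(abs(C[...,0]-p[0])<.05)&(abs(C[...,1]-p[1])<.05)
for a,b in ((.07,.079),(.102,.109),(.103,.111)):
    Q=C[m&(C[...,2]>a)&(C[...,2]<b)]
    if len(Q)>3: print(a,len(Q),Q.min(0).round(4),Q.max(0).round(4),cv2.minEnclosingCircle(Q[:,:2].astype(np.float32)))
E
```

```text
[0.60225171 0.02095991 0.0853302 ] [-0.19938355 -0.29205784 -1.02388968] [-0.0126295  -0.04399746  0.0321283 ]
0.07 146 [ 0.5668 -0.0146  0.0702] [0.6334 0.0476 0.0789] ((0.5997281670570374, 0.018678510561585426), 0.034005265682935715)
0.102 76 [ 0.5707 -0.0098  0.1035] [0.6285 0.04   0.109 ] ((0.6002001166343689, 0.018032986670732498), 0.029668664559721947)
0.103 126 [ 0.5707 -0.012   0.1035] [0.6291 0.04   0.1108] ((0.6001529693603516, 0.017100155353546143), 0.03006068430840969)
```

View pics/side5.png

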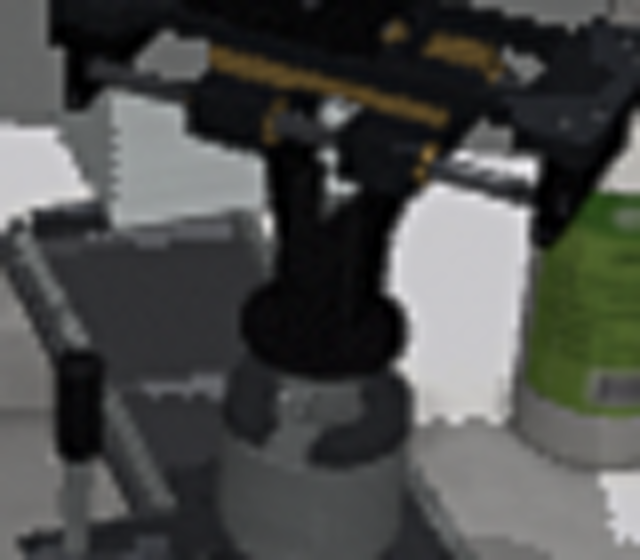

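>>> apply_moves(
  plan=[0,0.03,-0.1,0,0,0,-0.08,0,0,0,-0.08,0,0,0,0,0],
)

```text
time_s: 18.12
position: [0.602, 0.0227, 0.0722]
tcp_rot: [[0.606, 0.796, -0.001], [0.796, -0.606, 0.0], [-0.0, -0.001, -1.0]]
force: [-0.4, 0.3, -1.5]
opening: 0.183
grasp_force: 30.0
```

>>> apply_moves(
  plan=[0,0,-0.08,0,0,0,-0.08,0,0,0,-0.08,0,0,0,0,0],
)

```text
time_s: 18.62
position: [0.6029, 0.0226, 0.0617]
tcp_rot: [[0.606, 0.796, 0.001], [0.796, -0.606, -0.0], [0.001, 0.001, -1.0]]
force: [-2.1, -0.5, 8.5]
opening: 0.186
grasp_force: 30.0
```

>>> apply_moves(
  plan=[0,0,-0.06,0,0,0,-0.06,0,0,0,0,0],
)

```text
time_s: 19.0
position: [0.603, 0.0226, 0.0576]
tcp_rot: [[0.606, 0.796, 0.002], [0.796, -0.606, -0.0], [0.001, 0.002, -1.0]]
force: [-4.4, 0.2, 16.5]
opening: 0.181
grasp_force: 30.0
```

>>> apply_moves(
  plan=[0.006,-0.009,-0.03,-0.7,0.006,-0.009,0,-0.7,0.006,-0.009,0,-0.7,0.006,-0.009,0,-0.7,0,0,0,0],
)

```text
time_s: 19.62
position: [0.6056, 0.0211, 0.0576]
tcp_rot: [[0.909, 0.417, 0.005], [0.417, -0.909, -0.0], [0.005, 0.002, -1.0]]
force: [-3.7, 1.5, 22.3]
opening: 0.177
grasp_force: 30.0
```

>>> apply_moves(
  plan=[0.006,-0.009,0,-0.7,0.006,-0.009,0,-0.7,-0.002,-0.01,0,-0.7,-0.002,-0.01,0,-0.7,-0.002,-0.01,0,-0.7,-0.002,-0.01,0,-0.7,0,0,0,0],
)

```text
time_s: 20.5
position: [0.6056, 0.0192, 0.0576]
tcp_rot: [[0.955, -0.298, 0.005], [-0.298, -0.955, 0.001], [0.004, -0.003, -1.0]]
force: [-3.7, 5.1, 22.5]
opening: 0.179
grasp_force: 30.0
```

```bash
python3 -c "
from rig import bot
s=bot.read_state();print(s['force'],s['moment'],s['opening'],s['position'],s['joint_positions'])"
```

```text
[-3.65090942  5.0528862  22.51679194] [ 0.75615389  0.90523369 -0.05931892] 0.17946752367780924 [0.60562082 0.01915089 0.05757505] [-8.80752812 38.59054343 91.32773562  0.14563953 49.81334321 98.44103019]
```

>>> apply_moves(
  plan=[-0.01,0,0,-0.6,-0.01,0,0,-0.6,0,0,0,-0.3,0,0,0,0],
)

```text
time_s: 21.0
position: [0.6053, 0.0182, 0.0576]
tcp_rot: [[0.846, -0.533, 0.006], [-0.533, -0.846, -0.001], [0.006, -0.003, -1.0]]
force: [-2.8, 0.8, 21.6]
opening: 0.182
grasp_force: 30.0
```

```bash
python3 -c "
from rig import bot
s=bot.read_state();print(s['force'],s['moment'],s['opening'],s['position'],s['joint_positions'])"
```

```text
[-2.76100227  0.84113821 21.59581201] [0.42659678 0.80096195 0.24230307] 0.18229930964869387 [0.60530082 0.01820011 0.05758541] [-8.85153646e+00  3.85466908e+01  9.14403272e+01  2.75876858e-02
  4.96591314e+01  1.13348275e+02]
```

>>> apply_moves(
  plan=[0,0,0,-0.4,0,0,0,-0.3,0,0,0,0],
)

```text
time_s: 21.38
position: [0.6054, 0.018, 0.0574]
tcp_rot: [[0.777, -0.63, 0.006], [-0.63, -0.777, -0.002], [0.006, -0.003, -1.0]]
force: [-3.2, 2.1, 21.4]
opening: 0.195
grasp_force: 32.4
```

```bash
python3 -c "
from rig import bot
s=bot.read_state();print(s['force'],s['moment'],s['opening'],s['position'],s['tcp_rot'][:,1])"
```

```text
[-3.18323013  2.05999438 21.44164918] [0.38604639 0.5898415  0.94691161] 0.19504371891533534 [0.60539612 0.01797658 0.05744587] [-0.62976031 -0.77678463 -0.00275335]
```

>>> apply_moves(
  plan=[0,0,-0.02,0.35,0,0,0,0,0,0,0,0],
)

```text
time_s: 21.75
position: [0.6054, 0.018, 0.0574]
tcp_rot: [[0.812, -0.583, 0.007], [-0.583, -0.812, -0.001], [0.006, -0.003, -1.0]]
force: [-4.0, 1.7, 25.7]
opening: 0.186
grasp_force: 29.5
```

```bash
python3 - <<'E'
from h import *
s=bot.read_state();print(s['force'],s['moment'],s['opening'],s['position'],s['tcp_rot'][:,1])
n='side';im,d=bot.capture(n); C=cloud(n,d)
cv2.imwrite('pics/side6.png',cv2.resize(im[125:215,235:355][...,::-1],None,fx=6,fy=6,interpolation=2))
m=(C[...,0]>.47)&(C[...,0]<.54)&(abs(C[...,1])<.04)&(C[...,2]>.095)&(C[...,2]<.12);P=C[m]
print('post',P.mean(0).round(4),len(P))
E
```

```text
[-4.04505028  1.69982743 25.70311565] [0.3731774  0.90722214 0.32471871] 0.18557409781627085 [0.60544855 0.01799537 0.05744674] [-0.58329588 -0.81225374 -0.00312736]
post [0.5109 0.004  0.105 ] 41
```

View pics/side6.png

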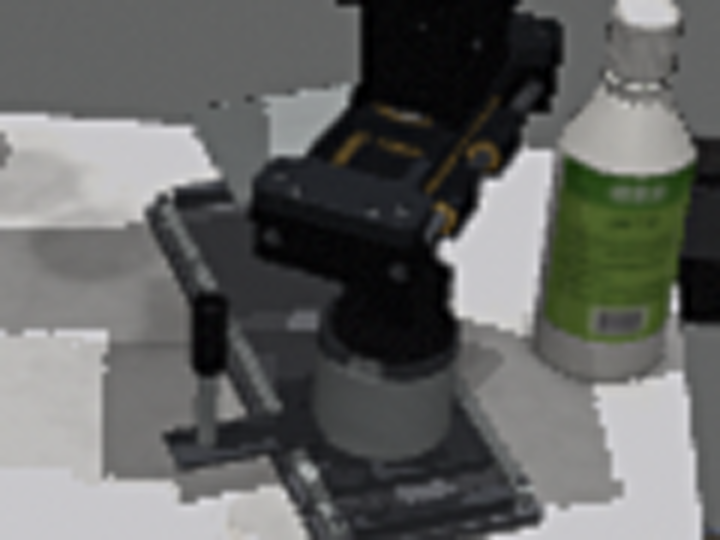

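The collar sits flat on the pot's rim (about pixel 390,350). The post is where it was after the slide (about 207,335), and the twist has reached its stop with torque still held.

```bash
python3 -c "
from rig import bot
print(bot.hand_in())"
```

```text
the job is handed in; nothing more can be done
None
```

The job is handed in at about 22 s: the pot is at its end stop, and the plug is inserted, twisted clockwise about 85° to the stop, and still gripped and pressed home with its collar on the rim.

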